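# Settle a rocking balance base

## Robot

A 6-joint arm with a two-finger parallel gripper is mounted at the origin on the work surface. World frame = base frame: x ahead of the robot, y to its left, z up, the work surface at z = 0. Lengths are in m, angles in rad, forces in N, time in s.
With the tool pointing down it reaches from about 0.35 to 0.975 m from the base axis. Payload 4.9 kg.
Tool frame: the origin (TCP) lies at the very end of the fingers, on their centre line; the grasp point (between the pads) lies 19 mm behind it; z points along the fingers, y is the line along which they close (so a half turn about z gives the same grasp; the last joint's range is limited). The gripper opens to 85 mm and grips with 20 to 120 N. Pads are 22 mm wide; open, the fingers measure 114 mm over their backs; the gripper's body (76 mm by 85 mm) begins 54 mm behind the grasp point. The pads swing forward as they close: fully open they stand 13 mm farther back than shut.
Start: joints at [0.983, 0.053, 1.613, -0, 1.476, -0.119], TCP at [0.282, 0.558, 0.208] pointing down, gripper open.
Joint ranges: [-3.01, 3.01], [-1.01, 2.22], [0.06, 2.58], [-1.02, 4.17], [0.09, 2.62], [-3.14, 3.14]. Speed limits (rad/s): [2.57, 2.57, 3.14, 3.14, 3.14, 3.14].

## Interface

Orientations are given as a rotation vector (axis times angle).
In Python, from station import ctrl gives the robot as it stands.
- The arm moves only by the tool jog_arm, never from a script. Its argument "plan" is a list of rows, each a list of 7 numbers: the shift along the tool's x, y, z in units of 0.02 m (1.0 is 0.02 m), then the turn, a rotation vector about the tool's x, y, z in units of 45 degrees (1.0 is 45 degrees), then the opening, from -1 (shut) to 1 (fully open). A call has 1 to 8 rows; each row shifts and turns the commanded pose from where the row before left it, along the tool's axes as they then stand; what a row does not reach is not made up. A row lasts 1/10 s, in which the tool goes at most 50 mm and 8.59 degrees, less where a joint would pass 70% of its speed; a pose out of reach is approached as far as the arm can. A call with a number of a shift or a turn outside -1 to 1 is refused whole. A call with a gripper value outside its range is refused whole. The fingers move at their own pace and stop on an object; "grip_force" is the grip in N (left out, the last holds). Time passes only in rows, so rows that do not move let the fingers close. It gives the time, the measured TCP pose, the force, the opening and the grip force at its end, in the units of the state.
- ctrl.get_obs(): the state, without advancing time (a new reading comes with each control period).
- ctrl.get_image(name): name is "scene" or "side" or "wrist"; returns (picture, depth): 480x640x3 uint8, red, green, blue; 480x640 float32, m along the optical axis (not along the pixel's ray), 0 where there is no reading.
- ctrl.camera_info(name): a dict with "camera_matrix" (3x3 intrinsics, pixels), "rvec" (rotation vector, rad) and "tvec" (3), from world to camera coordinates, as OpenCV has them; the wrist camera has in their place "T_tool_cam" (4x4, takes a point from camera to tool coordinates, whose origin is the TCP and whose axes are the flange's). Camera axes: x right, y down, z forward; pixel columns grow to the right and rows downward; lengths in m; the calibration is good to about 2 mm. A picture is of the moment at which its call begins: read the wrist's pose just before it. camera_info takes no time and is no camera call.
- ctrl.finish_job(): hands the job in; it is judged then, once.
The state is a dict: "t": time; "q": joint angles; "dq": joint speeds; "effort": joint torques, N m; "tool_pos": TCP position; "tool_rot": TCP orientation; "contact_force": force on the tool from outside, world axes, zero at the start; "wrist_torque": the same for the moment, N m; "opening": finger opening in m; "grip_force": force on a finger pad.
Only numpy, scipy, OpenCV 4.12 (cv2) and the standard library are available. Lean on these libraries where they do the work, as an engineer would, in place of code of your own. Each camera call takes 0.05 s, during which the arm holds its last target. There are 200 camera calls.

## Task

The balance stands on a metal base plate that rocks at one of its four lugs. Press down on the lugs with closed fingertips, one at a time, until you find the one that gives way; then press the red shim tab beside that lug down until it lies fully flat. Leave the other three tabs up and the plate in its place, do not disturb the glassware and the steel collar, and pick nothing up.

Things in the scene. Friction and masses are not known exactly. Their poses are not given: they have to be found in the camera images.
- base: Aluminium base plate with a cream balance fixed on it, 1.8 to 2.8 kg, loose on four feet. Origin: centre of the plate's underside, 31 mm above the bench. Plate 170 (x) x 140 (y) x 10 mm, top at 41 mm; balance 160 x 108 mm, top at 75 mm. z up, x roughly away from the robot, y to its left. Four lugs, 44 mm wide in x, reach out to y = +-132 mm over the feet at x = +-60 mm.
- mat: Fixed dark blue mat, 260 x 310 x 3 mm, under the plate; origin under its centre, below the plate's origin; axes as the plate's. The four lugs, feet and shim levers on it all look alike. Which lug rocks differs each time.
- lug_far_left (a point): black dot on top of the far left lug, 41 mm above the bench: x = +60, y = +110 mm in the plate's axes. Its shim lever comes out on the lug's plate -x side: hinge along plate y, 12 mm to -x of the dot, 7 mm above the bench; 62 mm long, 4 mm thick, red end pad 30 (y) x 26 mm. Raised 38 to 43 degrees at the start, free end 45 to 51 mm above the bench, 57 to 61 mm to -x of the dot.
- lug_far_right (a point): black dot on top of the far right lug, 41 mm above the bench: x = +60, y = -110 mm in the plate's axes. Its shim lever comes out on the lug's plate -x side: hinge along plate y, 12 mm to -x of the dot, 7 mm above the bench; 62 mm long, 4 mm thick, red end pad 30 (y) x 26 mm. Raised 38 to 43 degrees at the start, free end 45 to 51 mm above the bench, 57 to 61 mm to -x of the dot.
- lug_near_left (a point): black dot on top of the near left lug, 41 mm above the bench: x = -60, y = +110 mm in the plate's axes. Its shim lever comes out on the lug's plate -x side: hinge along plate y, 12 mm to -x of the dot, 7 mm above the bench; 62 mm long, 4 mm thick, red end pad 30 (y) x 26 mm. Raised 38 to 43 degrees at the start, free end 45 to 51 mm above the bench, 57 to 61 mm to -x of the dot.
- lug_near_right (a point): black dot on top of the near right lug, 41 mm above the bench: x = -60, y = -110 mm in the plate's axes. Its shim lever comes out on the lug's plate -x side: hinge along plate y, 12 mm to -x of the dot, 7 mm above the bench; 62 mm long, 4 mm thick, red end pad 30 (y) x 26 mm. Raised 38 to 43 degrees at the start, free end 45 to 51 mm above the bench, 57 to 61 mm to -x of the dot.
- loose_foot (a joint): How far the springy foot under the rocking lug is pressed in, m: 0 at rest, 0.005 fully down. It does not say which lug that is. That lug starts to sink at about 2.5 N, is 5 mm down at about 6.5 N, and comes back when let go; the opposite corner lifts. Firm lugs sink under 1 mm.
- loose_shim (a joint): Angle of the shim lever at the rocking lug, rad: 0 to 0.08 at the start (raised), 0.75 fully flat; it does not say which lug that is. Pressing a tab down 40 mm from the hinge takes about 4 N; it stays where it is left and props the lug when flat. Its top face then lies 9 mm above the bench, the red pad 48 to 74 mm to plate -x of the lug's dot.
- firm_shim_1 (a joint): angle of the shim lever at one of the three firm lugs, rad: 0 to 0.08 at the start (raised), 0.75 flat; to stay up
- firm_shim_2 (a joint): the same for another firm lug; to stay up
- firm_shim_3 (a joint): the same for the last firm lug; to stay up
- beaker: empty glass beaker, 72 mm across, 85 mm tall, loose on the bench beside the plate; origin under its centre; leave alone
- jar: green glass jar with steel cap, 48 mm across, 65 mm tall, beyond the plate; origin under its centre; leave alone
- vial: purple jar with white cap, 36 mm across, 55 mm tall, beside the plate; origin under its centre; leave alone
- collar: loose steel collar ring, 44 mm across, 12 mm tall, on the bench; origin under its centre; leave alone

How it is judged:
By the outcome, as a careful person would: the job done as asked, in the order asked, and still so for the second after the job is handed in, with the robot touching nothing.
It also fails if it takes over 54 s, if anything falls off the work surface, if the arm or the gripper's body presses on something with over 40 N, if the wrist force passes 120 N, or if a joint passes its speed limit or range.

## Working session

There is one attempt and no reset: what is moved stays moved. The work goes in short steps, Python scripts to look and compute and a tool call to move; the robot and the scene stay as the last step left them, time stands still between calls to the robot, and variables do not carry over. Pictures are saved under pics/ and viewed, at most 10 in all, crops included, and the job is handed in when it is done.

Besides the shell and the picture viewer there is one more tool, called after "Request:" in YAML: its name, and indented under it one key for each argument. jog_arm: Moves the arm, as the interface text tells. Shifts and turns lie within -1 to 1; 1 stands for 0.02 m of shift or 45 degrees of turn. Its arguments: {"type":"object","properties":{"plan":{"type":"array"},"grip_force":{"type":"number"}},"required":["plan"]}

```bash
mkdir -p pics
cat > h.py <<'E'
import numpy as np,cv2
from scipy.spatial.transform import Rotation as R
from station import ctrl
def cam(n,o=None):
    c=ctrl.camera_info(n);K=np.array(c["camera_matrix"])
    if n=="wrist":
        T=np.eye(4);T[:3,:3]=R.from_rotvec(o["tool_rot"]).as_matrix();T[:3,3]=o["tool_pos"]
        T=T@np.array(c["T_tool_cam"]);return K,T[:3,:3],T[:3,3]
    r=cv2.Rodrigues(np.array(c["rvec"],float))[0];return K,r.T,-r.T@np.array(c["tvec"]).ravel()
def ray(px,z,C):
    K,r,t=C;d=r@np.linalg.solve(K,[px[0],px[1],1.]);return t+d*(z-t[2])/d[2]
E
python3 - <<'E'
from h import *
o=ctrl.get_obs();print(o)
a=[]
for n in("scene","side","wrist"):
    p,d=ctrl.get_image(n);np.savez(f"pics/{n}0.npz",p=p,d=d);cv2.imwrite(f"pics/{n}0.png",p[:,:,::-1]);C=cam(n,o);print(n,C[2],C[1][:,2])
E
```

```text
{'t': 0.0, 'q': array([ 9.82978590e-01,  5.33853560e-02,  1.61426888e+00,  1.06294541e-06,
        1.47599262e+00, -1.19011597e-01]), 'dq': array([ 2.89099725e-05,  8.42416900e-04,  9.48928697e-04,  4.83484636e-04,
        6.37641614e-04, -3.13734960e-04]), 'effort': array([ 2.56943449e-04, -3.93679726e+01, -3.70179105e+01, -2.88268507e-05,
        6.82799437e-03, -1.61444422e-05]), 'tool_pos': array([0.28202673, 0.55701323, 0.2066604 ]), 'tool_rot': array([-7.29508372e-01, -3.05498607e+00,  3.02604744e-03]), 'contact_force': array([-0.2777809 ,  0.3278584 ,  0.51972726]), 'wrist_torque': array([-0.03791663, -0.01800331,  0.03803937]), 'grip_force': 0.0, 'opening': 0.08551472050486873}
scene [1.14820896 0.60998006 0.69428438] [-0.51585601 -0.56945351 -0.64001194]
side [ 0.40279681 -0.88525895  0.63140671] [ 0.20187178  0.83758114 -0.50764714]
wrist [0.20860176 0.59515983 0.37411732] [ 0.2861723  -0.14649834 -0.9469127 ]
```

View pics/scene0.png

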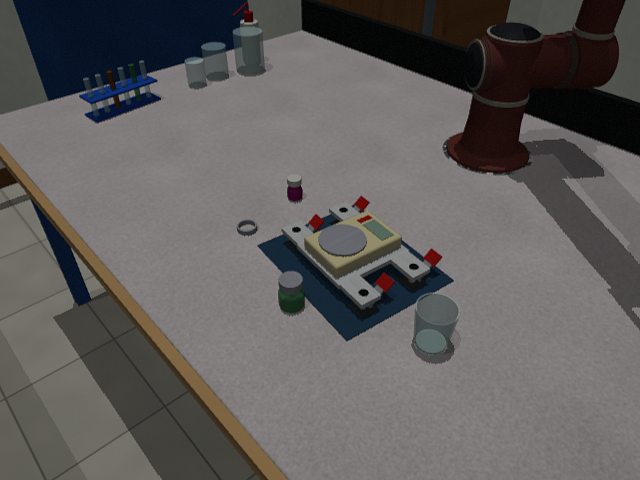

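View pics/side0.png

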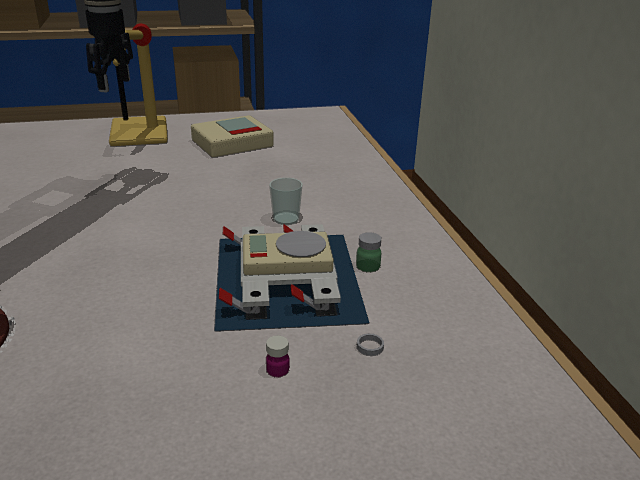

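The scene view shows the dots at about (364,293) far left, (414,267) near left, (297,230) far right and (343,210) near right. In the side view they are at about (313,230), (253,232), (326,291) and (255,294), in the same order. The beaker is to the left of the near-left lug, the jar is beyond the plate and the vial is to its right.

Run:
```python
from h import *
S={"scene":dict(FL=(364,293),NL=(414,267),FR=(297,230),NR=(343,210)),"side":dict(FL=(313,230),NL=(253,232),FR=(326,291),NR=(255,294))}
P={"FL":(.06,.11),"FR":(.06,-.11),"NL":(-.06,.11),"NR":(-.06,-.11)}
A={k:[] for k in P}
for n in S:
    p=np.load(f"pics/{n}0.npz")["p"];g=p.max(2);C=cam(n)
    for k,(u,v) in S[n].items():
        w=g[v-5:v+6,u-7:u+8];m=(w<60).astype(np.uint8)
        N,L,st,ce=cv2.connectedComponentsWithStats(m)
        i=min(range(1,N),key=lambda i:np.hypot(*(ce[i]-[7,5]))) if N>1 else 0
        c=ce[i]+[u-7,v-5] if N>1 else np.array([u,v]);q=ray(c,.041,C);A[k].append(q[:2]);print(n,k,c.round(1),st[i],q.round(4))
for nm,idx in(("scene",[0]),("side",[1]),("both",[0,1])):
    ks=list(P);X=np.array([P[k] for k in ks]);Y=np.array([np.mean([A[k][i] for i in idx],0) for k in ks])
    Rr,_=R.align_vectors(np.c_[Y-Y.mean(0),np.zeros(4)],np.c_[X,np.zeros(4)]);a=Rr.as_rotvec()[2];M=Rr.as_matrix()[:2,:2]
    print(nm,Y.mean(0).round(4),np.degrees(a).round(2),(Y-Y.mean(0)-X@M.T).round(4).tolist())
o=ctrl.get_obs();print(R.from_rotvec(o["tool_rot"]).as_matrix().round(3))
```

```text
scene FL [363.3 292.2] [ 2  1 10  7 51] [0.6561 0.18   0.041 ]
scene NL [413.3 266.2] [ 2  2 10  5 42] [0.5371 0.1946 0.041 ]
scene FR [295.9 229.1] [ 2  2  9  5 32] [ 0.6292 -0.0381  0.041 ]
scene NR [343.  209.5] [ 3  3  9  4 26] [ 0.5106 -0.023   0.041 ]
side FL [312.4 229.3] [ 3  3  8  4 27] [0.6527 0.1749 0.041 ]
side NL [252.8 231.3] [ 3  3  9  4 28] [0.5343 0.1892 0.041 ]
side FR [325.6 290.4] [ 2  2 10  6 45] [ 0.6266 -0.0426  0.041 ]
side NR [255.2 293.5] [ 2  2 11  6 50] [ 0.5079 -0.0281  0.041 ]
scene [0.5833 0.0784] -7.01 [[-0.0002, -0.0003], [-0.0002, 0.0], [-0.0, -0.0003], [0.0004, 0.0005]]
side [0.5804 0.0734] -6.89 [[-0.0005, -0.0005], [-0.0001, 0.0005], [0.0003, -0.0006], [0.0003, 0.0006]]
both [0.5818 0.0759] -6.95 [[-0.0003, -0.0004], [-0.0001, 0.0003], [0.0001, -0.0004], [0.0003, 0.0005]]
[[-0.892  0.452 -0.001]
 [ 0.452  0.892 -0.001]
 [ 0.    -0.002 -1.   ]]
```

Request:
jog_arm:
  plan:
    - [0, 0, 0, 0, 0, -0.148, -1]
    - [0, 0, 0, 0, 0, -0.148, -1]
    - [0, 0, 0, 0, 0, -0.148, -1]
    - [-0.9, -1, 0, 0, 0, 0, -1]
    - [-0.9, -1, 0, 0, 0, 0, -1]
    - [-0.9, -1, 0, 0, 0, 0, -1]
    - [-0.9, -1, 0, 0, 0, 0, -1]
    - [-0.9, -1, 0, 0, 0, 0, -1]
  grip_force: 20

```text
t: 0.95
tool_pos: [0.3601, 0.4464, 0.2075]
tool_rot: [-0.188, -3.136, 0.001]
contact_force: [-0.8, -0.4, 0.1]
opening: 0.0001
grip_force: 0.0
```

Request:
jog_arm:
  plan:
    - [-0.9, -1, 0, 0, 0, 0, -1]
    - [-0.9, -1, 0, 0, 0, 0, -1]
    - [-0.9, -1, 0, 0, 0, 0, -1]
    - [-0.9, -1, 0, 0, 0, 0, -1]
    - [-0.9, -1, 0, 0, 0, 0, -1]
    - [-0.9, -1, 0, 0, 0, 0, -1]
    - [-0.9, -1, 0, 0, 0, 0, -1]
    - [0, 0, 0, 0, 0, 0, -1]

```text
t: 1.75
tool_pos: [0.4693, 0.2912, 0.2075]
tool_rot: [-0.194, -3.136, 0.002]
contact_force: [0.0, 0.9, 0.4]
opening: 0.0001
grip_force: 0.0
```

```bash
cat > s.py <<'E'
from h import *
import sys
D={"FL":(.06,.11),"FR":(.06,-.11),"NL":(-.06,.11),"NR":(-.06,-.11)}
a=np.radians(-6.95);M=np.array([[np.cos(a),-np.sin(a)],[np.sin(a),np.cos(a)]]);c0=np.array([.5818,.0759])
def togo(o,k,z,off=(0,0)):
    w=np.r_[c0+M@(np.array(D[k])+off),z]-o["tool_pos"]
    return (R.from_rotvec(o["tool_rot"]).as_matrix().T@w/.02).round(3)
if __name__=="__main__":
    o=ctrl.get_obs();print(o["t"],o["tool_pos"].round(4),o["contact_force"].round(2),o["opening"]);print(R.from_rotvec(o["tool_rot"]).as_matrix().round(3))
    for k in D: print(k,togo(o,k,.043))
E
python3 s.py
python3 - <<'E'
from h import *
C=cam("scene")
for n,px in dict(beaker=(431,343),jar=(291,302),vial=(295,196),collar=(247,230)).items(): print(n,ray(px,0.0,C).round(3))
o=ctrl.get_obs();p,d=ctrl.get_image("wrist");cv2.imwrite("pics/w1.png",p[:,:,::-1])
E
```

```text
1.75 [0.4693 0.2912 0.2075] [0.   0.93 0.4 ] 0.0001166309926213918
[[-0.992  0.123 -0.   ]
 [ 0.123  0.992 -0.001]
 [-0.    -0.001 -1.   ]]
FL [-9.898 -4.473  8.23 ]
FR [ -9.925 -15.473   8.241]
NL [-3.898 -4.487  8.23 ]
NR [ -3.925 -15.487   8.241]
beaker [0.626 0.315 0.   ]
jar [0.743 0.082 0.   ]
vial [ 0.518 -0.177  0.   ]
collar [ 0.678 -0.147  0.   ]
```

View pics/w1.png

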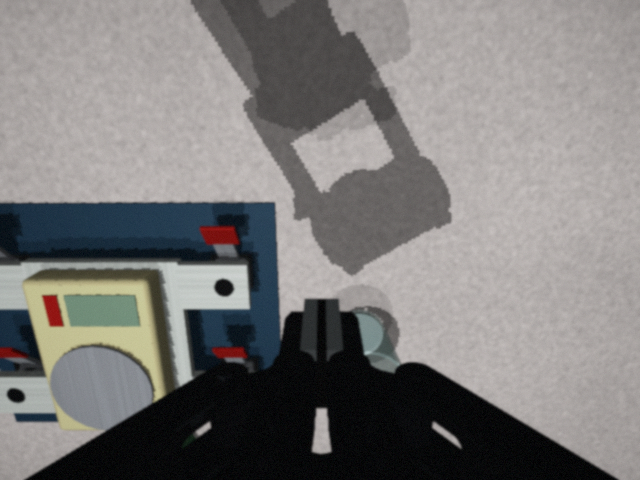

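The wrist view shows the near-left dot at (223,288) and the far-right dot near (16,396), with the fingers shut. The beaker is clear of the near-left lug.

Run:
```python
from s import *
o=ctrl.get_obs();C=cam("wrist",o)
q=ray((223.5,287.5),.041,C);print(q, c0+M@np.array(D["NL"]))
```

```text
[0.536297   0.19438794 0.041     ] [0.53555122 0.19235192]
```

Request:
jog_arm:
  plan:
    - [-1, -1, 0, 0, 0, 0, -1]
    - [-1, -1, 0, 0, 0, 0, -1]
    - [-1, -1, 0, 0, 0, 0, -1]
    - [-0.9, -1, 1, 0, 0, 0, -1]
    - [0, -0.49, 1, 0, 0, 0, -1]
    - [0, 0, 1, 0, 0, 0, -1]
    - [0, 0, 1, 0, 0, 0, -1]
    - [0, 0, 1, 0, 0, 0, -1]

```text
t: 2.6
tool_pos: [0.5341, 0.1958, 0.1069]
tool_rot: [-0.187, -3.135, -0.001]
contact_force: [-0.2, 0.1, 0.3]
opening: -0.0
grip_force: 0.0
```

Request:
jog_arm:
  plan:
    - [0, 0, 1, 0, 0, 0, -1]
    - [0, 0, 1, 0, 0, 0, -1]
    - [0, 0, 0.75, 0, 0, 0, -1]
    - [0, 0, 0, 0, 0, 0, -1]
    - [0, 0, 0, 0, 0, 0, -1]

```text
t: 3.1
tool_pos: [0.5347, 0.1954, 0.0531]
tool_rot: [-0.188, -3.136, -0.0]
contact_force: [-0.2, -0.9, 0.6]
opening: -0.0001
grip_force: 0.0
```

```bash
python3 s.py
```

```text
3.1 [0.5347 0.1954 0.0531] [-0.17 -0.89  0.55] -0.0001247063256460864
[[-0.993  0.119 -0.   ]
 [ 0.119  0.993  0.   ]
 [ 0.     0.    -1.   ]]
FL [-6.062 -0.155  0.502]
FR [ -6.042 -11.155   0.502]
NL [-0.062 -0.145  0.503]
NR [ -0.042 -11.145   0.503]
```

Request:
jog_arm:
  plan:
    - [0, -0.1, 0.3, 0, 0, 0, -1]
    - [0, 0, 0.2, 0, 0, 0, -1]
    - [0, 0, 0.1, 0, 0, 0, -1]
    - [0, 0, 0.05, 0, 0, 0, -1]
    - [0, 0, 0, 0, 0, 0, -1]

```text
t: 3.6
tool_pos: [0.5345, 0.1929, 0.0399]
tool_rot: [-0.189, -3.136, 0.0]
contact_force: [-0.1, -1.2, -0.3]
opening: -0.0002
grip_force: 0.0
```

Request:
jog_arm:
  plan:
    - [0, 0, 0.05, 0, 0, 0, -1]
    - [0, 0, 0, 0, 0, 0, -1]

```text
t: 3.8
tool_pos: [0.5345, 0.1929, 0.0389]
tool_rot: [0.189, 3.136, 0.0]
contact_force: [-0.6, -1.1, -0.2]
opening: 0.0002
grip_force: 0.0
```

Request:
jog_arm:
  plan:
    - [0, 0, 0.05, 0, 0, 0, -1]
    - [0, 0, 0, 0, 0, 0, -1]

```text
t: 4.0
tool_pos: [0.5344, 0.1929, 0.0378]
tool_rot: [-0.188, -3.136, 0.0]
contact_force: [-0.7, 0.1, -1.0]
opening: 0.0
grip_force: 0.0
```

Request:
jog_arm:
  plan:
    - [0, 0, 0.05, 0, 0, 0, -1]
    - [0, 0, 0, 0, 0, 0, -1]

```text
t: 4.2
tool_pos: [0.5344, 0.1929, 0.0367]
tool_rot: [-0.189, -3.136, 0.0]
contact_force: [-0.1, 1.1, 0.1]
opening: 0.0005
grip_force: 0.0
```

Request:
jog_arm:
  plan:
    - [0, 0, 0.05, 0, 0, 0, -1]
    - [0, 0, 0, 0, 0, 0, -1]

```text
t: 4.4
tool_pos: [0.5344, 0.1929, 0.0357]
tool_rot: [-0.189, -3.136, 0.0]
contact_force: [-0.5, -0.5, -1.4]
opening: -0.0002
grip_force: 0.0
```

Run:
```python
from s import *
o=ctrl.get_obs();print(o["contact_force"],o["wrist_torque"],o["effort"].round(2))
p,d=ctrl.get_image("side");w=cv2.resize(p[190:350,200:400],None,fx=4,fy=3.7,interpolation=2);cv2.imwrite("pics/s2.png",w[:600,:800,::-1])
for i in range(3):ctrl.get_image("wrist");print(ctrl.get_obs()["contact_force"])
```

```text
[-0.50279135 -0.54232316 -1.35181023] [-0.01819328 -0.00948715 -0.03633221] [-1.000e-02 -3.654e+01 -3.266e+01 -0.000e+00 -1.000e-02  0.000e+00]
[ 0.69036789 -0.14421072  0.68497223]
[-0.27917516 -0.1020645  -0.69893281]
[-0.07247253 -0.03669368  0.39370836]
```

View pics/s2.png

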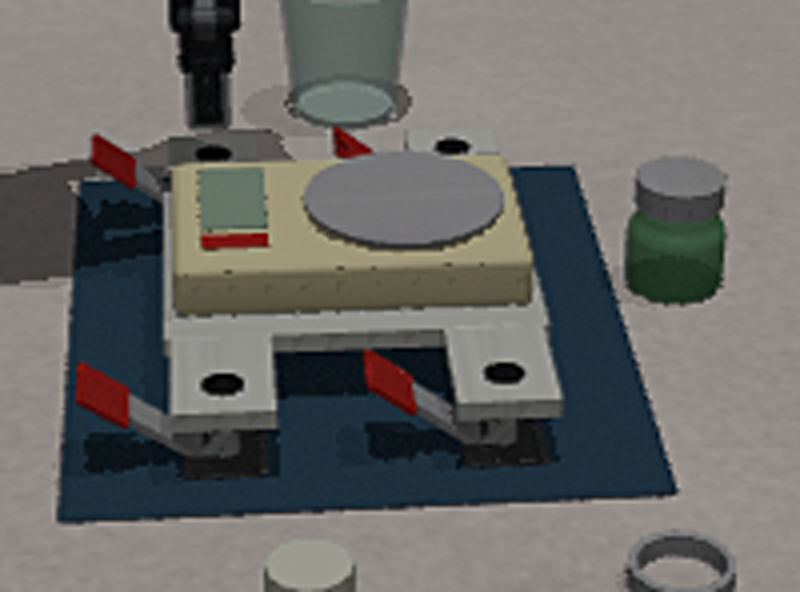

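The crop shows the fingertips ending at (208,125) in the zoom, about 28 px above the near-left dot at (213,153). They aren't touching, so I'll check the depth at the tip.

Run:
```python
from s import *
o=ctrl.get_obs();print(o["tool_pos"])
p,d=ctrl.get_image("side");C=cam("side");K,r,t=C
def pt(u,v):
    return (t+r@(np.linalg.solve(K,[u,v,1.])*d[v,u]))
for v in range(214,236,2): print(v,p[v,252],pt(252,v).round(4))
print("lug NR",pt(255,288).round(4), pt(255,299).round(4))
p2,d2=ctrl.get_image("scene");np.savez("pics/sc2.npz",p=p2,d=d2);cv2.imwrite("pics/sc2.png",cv2.resize(p2[150:310,300:500],None,fx=4,fy=3.7)[:592,:,::-1])
```

```text
[0.53450244 0.19291617 0.0358936 ]
214 [10  8 11] [0.5325 0.1775 0.0857]
216 [ 5 12 11] [0.5329 0.1816 0.0792]
218 [ 9 10 13] [0.5325 0.1798 0.0758]
220 [10  8 11] [0.5325 0.1803 0.0712]
222 [13 11 13] [0.5322 0.1789 0.0675]
224 [75 75 74] [0.5334 0.1907 0.0568]
226 [91 88 84] [ 0.5454  0.2908 -0.0015]
228 [93 94 90] [0.535  0.2061 0.0395]
230 [0 0 2] [0.534  0.1987 0.0389]
232 [0 0 0] [0.5325 0.188  0.0403]
234 [183 175 145] [0.525  0.1272 0.0695]
lug NR [ 0.51   -0.0111  0.0406] [ 0.5056 -0.0419  0.0394]
```

View pics/sc2.png

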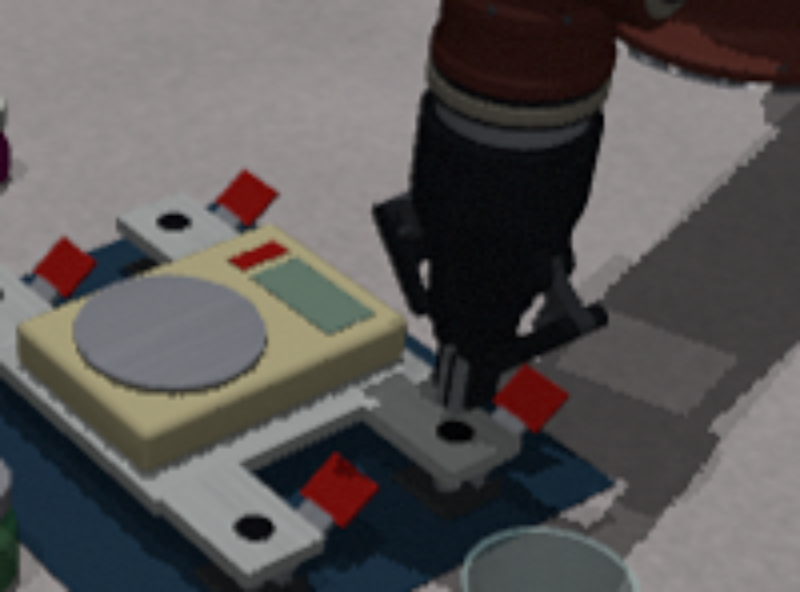

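The fingertips are really at about z ≈ 0.055 while the reported TCP is at 0.036. The shut fingers end about 18 mm short of it, so I'll go on by force.

Request:
jog_arm:
  plan:
    - [0, 0, 0.3, 0, 0, 0, -1]
    - [0, 0, 0.2, 0, 0, 0, -1]
    - [0, 0, 0, 0, 0, 0, -1]

```text
t: 5.0
tool_pos: [0.5336, 0.1927, 0.0247]
tool_rot: [-0.188, -3.134, 0.001]
contact_force: [-0.8, -0.8, -0.1]
opening: -0.0002
grip_force: 0.0
```

Request:
jog_arm:
  plan:
    - [0, 0, 0.1, 0, 0, 0, -1]
    - [0, 0, 0, 0, 0, 0, -1]

```text
t: 5.2
tool_pos: [0.5343, 0.1929, 0.0236]
tool_rot: [-0.188, -3.135, 0.0]
contact_force: [0.5, 0.2, 0.3]
opening: 0.0003
grip_force: 0.0
```

Request:
jog_arm:
  plan:
    - [0, 0, 0.05, 0, 0, 0, -1]
    - [0, 0, 0, 0, 0, 0, -1]

```text
t: 5.4
tool_pos: [0.5345, 0.1929, 0.0229]
tool_rot: [-0.189, -3.136, -0.0]
contact_force: [-0.5, -0.7, 0.5]
opening: 0.0001
grip_force: 0.0
```

Request:
jog_arm:
  plan:
    - [0, 0, 0.05, 0, 0, 0, -1]
    - [0, 0, 0, 0, 0, 0, -1]

```text
t: 5.6
tool_pos: [0.5344, 0.1929, 0.0218]
tool_rot: [-0.188, -3.136, 0.0]
contact_force: [0.8, -0.1, -0.1]
opening: -0.0003
grip_force: 0.0
```

Request:
jog_arm:
  plan:
    - [0, 0, 0.05, 0, 0, 0, -1]
    - [0, 0, 0, 0, 0, 0, -1]

```text
t: 5.8
tool_pos: [0.5344, 0.1929, 0.0208]
tool_rot: [-0.189, -3.136, 0.0]
contact_force: [-0.7, -0.7, 0.6]
opening: 0.0001
grip_force: 0.0
```

Request:
jog_arm:
  plan:
    - [0, 0, 0.05, 0, 0, 0, -1]
    - [0, 0, 0, 0, 0, 0, -1]

```text
t: 6.0
tool_pos: [0.5344, 0.1929, 0.0197]
tool_rot: [-0.189, -3.136, 0.0]
contact_force: [-0.5, 0.5, -0.4]
opening: 0.0001
grip_force: 0.0
```

Request:
jog_arm:
  plan:
    - [0, 0, 0.05, 0, 0, 0, -1]
    - [0, 0, 0, 0, 0, 0, -1]

```text
t: 6.2
tool_pos: [0.5344, 0.1929, 0.0187]
tool_rot: [-0.189, -3.136, 0.0]
contact_force: [0.1, -0.2, 0.0]
opening: 0.0004
grip_force: 0.0
```

Run:
```python
from s import *
o=ctrl.get_obs();print(o["tool_pos"],o["contact_force"])
p,d=ctrl.get_image("side");C=cam("side");K,r,t=C
for v in range(224,236,1): print(v,p[v,252],(t+r@(np.linalg.solve(K,[252,v,1.])*d[v,252])).round(4))
```

```text
[0.5344003  0.19288515 0.01874638] [ 0.11684374 -0.18251653  0.04550506]
224 [15 15 15] [0.532  0.1789 0.0631]
225 [14 18 18] [0.5317 0.1771 0.0618]
226 [29 32 31] [0.5315 0.1759 0.0603]
227 [4 4 8] [0.5325 0.1852 0.0531]
228 [14 14 14] [0.5319 0.1802 0.0535]
229 [5 2 4] [0.5317 0.179  0.0519]
230 [14 16 16] [0.5319 0.1816 0.0483]
231 [56 57 58] [0.5322 0.185  0.0442]
232 [58 60 62] [0.5323 0.1862 0.0413]
233 [48 45 32] [0.5317 0.1821 0.0413]
234 [182 175 144] [0.5256 0.1319 0.0669]
235 [135 138 113] [0.5248 0.1255 0.0683]
```

Request:
jog_arm:
  plan:
    - [0, 0, 0.05, 0, 0, 0, -1]
    - [0, 0, 0, 0, 0, 0, -1]

```text
t: 6.45
tool_pos: [0.5344, 0.1929, 0.0178]
tool_rot: [-0.188, -3.136, 0.0]
contact_force: [0.9, 0.1, 0.8]
opening: -0.0002
grip_force: 0.0
```

Request:
jog_arm:
  plan:
    - [0, 0, 0.05, 0, 0, 0, -1]
    - [0, 0, 0, 0, 0, 0, -1]

```text
t: 6.65
tool_pos: [0.5345, 0.193, 0.0176]
tool_rot: [-0.188, -3.135, 0.0]
contact_force: [-3.0, 0.8, 4.8]
opening: -0.0001
grip_force: 2.4
```

Request:
jog_arm:
  plan:
    - [0, 0, 0.05, 0, 0, 0, -1]
    - [0, 0, 0, 0, 0, 0, -1]

```text
t: 6.85
tool_pos: [0.5345, 0.193, 0.0176]
tool_rot: [-0.188, -3.135, 0.001]
contact_force: [-4.8, -1.3, 10.6]
opening: -0.0001
grip_force: 5.3
```

Run:
```python
from s import *
o=ctrl.get_obs();T=R.from_rotvec(o["tool_rot"]).as_matrix()
for n in("side","scene"):
    p,d=ctrl.get_image(n);K,r,t=cam(n)
    v,u=np.mgrid[:480,:640];X=(np.linalg.inv(K)@np.stack([u.ravel(),v.ravel(),np.ones(u.size)]))*d.ravel();X=X.T@r.T+t
    L=(X-o["tool_pos"])@T
    m=(p.reshape(-1,3).max(1)<60)&(np.abs(L[:,0])<.08)&(np.abs(L[:,1])<.09)&(X[:,2]>.043)&(X[:,2]<.2)&(d.ravel()>0)
    for z in np.arange(.04,.13,.01):
        s=L[m&(X[:,2]>=z)&(X[:,2]<z+.01)]
        if len(s)>3: print(n,z.round(2),len(s),"x",np.percentile(s[:,0],[2,98]).round(3),"y",np.percentile(s[:,1],[2,98]).round(3))
```

```text
side 0.04 15 x [-0.005  0.042] y [-0.016 -0.01 ]
side 0.05 33 x [-0.009  0.009] y [-0.018 -0.007]
side 0.06 38 x [-0.005  0.009] y [-0.018 -0.006]
side 0.07 28 x [-0.006  0.009] y [-0.02  -0.008]
side 0.08 18 x [-0.012  0.011] y [-0.033 -0.001]
side 0.09 36 x [-0.01   0.014] y [-0.042 -0.027]
side 0.1 41 x [-0.014  0.017] y [-0.051 -0.017]
side 0.11 64 x [-0.014  0.016] y [-0.058  0.003]
side 0.12 95 x [-0.014  0.016] y [-0.065 -0.015]
scene 0.04 25 x [-0.066 -0.   ] y [-0.008  0.017]
scene 0.05 64 x [-0.013  0.004] y [-0.011  0.016]
scene 0.06 64 x [-0.014  0.003] y [-0.012  0.017]
scene 0.07 52 x [-0.014 -0.005] y [-0.01   0.016]
scene 0.08 75 x [-0.015 -0.007] y [-0.024  0.03 ]
scene 0.09 162 x [-0.015  0.009] y [-0.033  0.036]
scene 0.1 148 x [-0.018  0.01 ] y [-0.04   0.045]
scene 0.11 164 x [-0.019 -0.001] y [-0.047  0.052]
scene 0.12 221 x [-0.02   0.005] y [-0.055  0.062]
```

Request:
jog_arm:
  plan:
    - [0, 0, -0.3, 0, 0, 0, -1]
    - [0, 0, -1, 0, 0, 0, -1]
    - [0, 0, -1, 0, 0, 0, -1]
    - [0, 0, 0, 0, 0, 0, -1]

```text
t: 7.35
tool_pos: [0.5371, 0.1935, 0.0652]
tool_rot: [0.188, 3.13, 0.003]
contact_force: [-0.2, -0.0, 1.1]
opening: 0.0001
grip_force: 0.0
```

```bash
python3 s.py
```

```text
7.35 [0.5371 0.1935 0.0652] [-0.2  -0.04  1.14] 8.33521805008454e-05
[[-0.993  0.12   0.006]
 [ 0.12   0.993  0.001]
 [-0.006  0.002 -1.   ]]
FL [-5.924 -0.077  1.147]
FR [ -5.911 -11.077   1.123]
NL [ 0.076 -0.069  1.11 ]
NR [  0.089 -11.069   1.085]
```

Request:
jog_arm:
  plan:
    - [-1, 0, 0, 0, 0, 0, -1]
    - [-1, 0, 0, 0, 0, 0, -1]
    - [-1, 0, 0, 0, 0, 0, -1]
    - [-1, 0, 0, 0, 0, 0, -1]
    - [-1, 0, 0, 0, 0, 0, -1]
    - [-0.95, -0.05, 0, 0, 0, 0, -1]
    - [0, 0, 0.8, 0, 0, 0, -1]
    - [0, 0, 0, 0, 0, 0, -1]

```text
t: 8.15
tool_pos: [0.6495, 0.1772, 0.0413]
tool_rot: [-0.189, -3.129, 0.002]
contact_force: [-1.3, -1.0, -0.5]
opening: -0.0003
grip_force: 0.0
```

Request:
jog_arm:
  plan:
    - [0, 0, 0.8, 0, 0, 0, -1]
    - [0, 0, 0.4, 0, 0, 0, -1]
    - [0, 0, 0, 0, 0, 0, -1]
    - [0, 0, 0, 0, 0, 0, -1]

```text
t: 8.55
tool_pos: [0.6519, 0.1778, 0.0214]
tool_rot: [-0.188, -3.135, 0.0]
contact_force: [0.3, -0.5, -0.6]
opening: -0.0003
grip_force: 0.0
```

```bash
python3 s.py
```

```text
8.55 [0.6519 0.1778 0.0214] [ 0.33 -0.5  -0.59] -0.000295545405802012
[[-0.993  0.12  -0.001]
 [ 0.12   0.993 -0.   ]
 [ 0.001 -0.    -1.   ]]
FL [-0.137  0.018 -1.081]
FR [ -0.121 -10.981  -1.078]
NL [ 5.863  0.028 -1.075]
NR [  5.879 -10.972  -1.072]
```

Request:
jog_arm:
  plan:
    - [0, 0, 0.15, 0, 0, 0, -1]
    - [0, 0, 0, 0, 0, 0, -1]

```text
t: 8.75
tool_pos: [0.6527, 0.1777, 0.0192]
tool_rot: [0.188, 3.135, 0.0]
contact_force: [-0.7, -0.3, -0.0]
opening: -0.0
grip_force: 0.0
```

Request:
jog_arm:
  plan:
    - [0, 0, 0.05, 0, 0, 0, -1]
    - [0, 0, 0, 0, 0, 0, -1]

```text
t: 8.95
tool_pos: [0.6527, 0.1777, 0.0181]
tool_rot: [0.189, 3.136, 0.0]
contact_force: [0.1, -0.2, 0.4]
opening: -0.0001
grip_force: 0.0
```

Request:
jog_arm:
  plan:
    - [0, 0, 0.05, 0, 0, 0, -1]
    - [0, 0, 0, 0, 0, 0, -1]

```text
t: 9.15
tool_pos: [0.6528, 0.1777, 0.0177]
tool_rot: [0.188, 3.136, 0.0]
contact_force: [-1.7, -0.0, 4.4]
opening: -0.0003
grip_force: 1.9
```

Request:
jog_arm:
  plan:
    - [0, 0, 0.05, 0, 0, 0, -1]
    - [0, 0, 0, 0, 0, 0, -1]

```text
t: 9.35
tool_pos: [0.6528, 0.1777, 0.0176]
tool_rot: [0.188, 3.136, -0.0]
contact_force: [-3.6, -0.3, 7.9]
opening: 0.0
grip_force: 4.2
```

Near left and far left are both firm: about 8–10 N with no sinking. Next is far right.

Request:
jog_arm:
  plan:
    - [0, 0, -0.4, 0, 0, 0, -1]
    - [0, 0, -1, 0, 0, 0, -1]
    - [0, 0, -1, 0, 0, 0, -1]
    - [0, -1, -0.3, 0, 0, 0, -1]
    - [0, -1, 0, 0, 0, 0, -1]
    - [0, -1, 0, 0, 0, 0, -1]
    - [0, -1, 0, 0, 0, 0, -1]
    - [0, -1, 0, 0, 0, 0, -1]

```text
t: 10.15
tool_pos: [0.6389, 0.0758, 0.068]
tool_rot: [-0.19, -3.133, 0.001]
contact_force: [0.9, -0.6, -0.2]
opening: -0.0
grip_force: 0.0
```

Request:
jog_arm:
  plan:
    - [0, -1, 0, 0, 0, 0, -1]
    - [0, -1, 0, 0, 0, 0, -1]
    - [0, -1, 0, 0, 0, 0, -1]
    - [0, -1, 0, 0, 0, 0, -1]
    - [0, -1, 0, 0, 0, 0, -1]
    - [-0.1, -1, 0, 0, 0, 0, -1]
    - [0, 0, 0, 0, 0, 0, -1]
    - [0, 0, 0, 0, 0, 0, -1]

```text
t: 10.95
tool_pos: [0.6269, -0.042, 0.0686]
tool_rot: [-0.192, -3.134, -0.001]
contact_force: [-0.2, 0.0, -0.0]
opening: 0.0
grip_force: 0.0
```

```bash
python3 s.py
```

```text
10.95 [ 0.6269 -0.042   0.0686] [-0.17  0.02 -0.03] 1.9043023442148112e-05
[[-0.993  0.122 -0.002]
 [ 0.122  0.993  0.001]
 [ 0.002  0.001 -1.   ]]
FL [-0.04  11.078  1.284]
FR [-0.05   0.078  1.279]
NL [ 5.96  11.073  1.298]
NR [5.95  0.073 1.292]
```

Descend from 0.0686 to 0.020, then step.

Request:
jog_arm:
  plan:
    - [0, 0, 0.9, 0, 0, 0, -1]
    - [0, 0, 0.9, 0, 0, 0, -1]
    - [0, 0, 0.6, 0, 0, 0, -1]
    - [0, 0, 0, 0, 0, 0, -1]
    - [0, 0, 0, 0, 0, 0, -1]

```text
t: 11.45
tool_pos: [0.6275, -0.0404, 0.0205]
tool_rot: [-0.187, -3.134, -0.0]
contact_force: [0.0, 0.5, -0.8]
opening: -0.0001
grip_force: 0.0
```

Request:
jog_arm:
  plan:
    - [0, 0, 0.1, 0, 0, 0, -1]
    - [0, 0, 0, 0, 0, 0, -1]

```text
t: 11.65
tool_pos: [0.6279, -0.0408, 0.0195]
tool_rot: [-0.188, -3.135, -0.0]
contact_force: [0.3, 0.5, -0.2]
opening: -0.0001
grip_force: 0.0
```

Request:
jog_arm:
  plan:
    - [0, 0, 0.05, 0, 0, 0, -1]
    - [0, 0, 0, 0, 0, 0, -1]

```text
t: 11.85
tool_pos: [0.6281, -0.041, 0.0189]
tool_rot: [-0.188, -3.136, 0.0]
contact_force: [0.2, -0.6, -0.1]
opening: -0.0
grip_force: 0.0
```

Request:
jog_arm:
  plan:
    - [0, 0, 0.05, 0, 0, 0, -1]
    - [0, 0, 0, 0, 0, 0, -1]

```text
t: 12.05
tool_pos: [0.6281, -0.041, 0.0178]
tool_rot: [-0.188, -3.136, 0.0]
contact_force: [-0.8, -1.2, 0.6]
opening: 0.0
grip_force: 0.0
```

Request:
jog_arm:
  plan:
    - [0, 0, 0.05, 0, 0, 0, -1]
    - [0, 0, 0, 0, 0, 0, -1]

```text
t: 12.25
tool_pos: [0.6282, -0.041, 0.0176]
tool_rot: [-0.188, -3.136, 0.0]
contact_force: [-2.3, 0.3, 3.3]
opening: -0.0001
grip_force: 2.2
```

Request:
jog_arm:
  plan:
    - [0, 0, 0.05, 0, 0, 0, -1]
    - [0, 0, 0, 0, 0, 0, -1]

```text
t: 12.45
tool_pos: [0.6283, -0.041, 0.0176]
tool_rot: [-0.188, -3.135, 0.0]
contact_force: [-4.7, 0.9, 9.5]
opening: 0.0001
grip_force: 4.8
```

Request:
jog_arm:
  plan:
    - [0, 0, 0.05, 0, 0, 0, -1]
    - [0, 0, 0, 0, 0, 0, -1]

```text
t: 12.65
tool_pos: [0.6283, -0.041, 0.0175]
tool_rot: [-0.188, -3.135, 0.0]
contact_force: [-8.7, 0.9, 14.0]
opening: 0.0002
grip_force: 7.2
```

Far right is firm too. I'll check near right.

Request:
jog_arm:
  plan:
    - [0, 0, -0.4, 0, 0, 0, -1]
    - [0, 0, -1, 0, 0, 0, -1]
    - [0, 0, -1, 0, 0, 0, -1]
    - [1, 0, -0.1, 0, 0, 0, -1]
    - [1, 0, 0, 0, 0, 0, -1]
    - [1, 0, 0, 0, 0, 0, -1]
    - [1, 0, 0, 0, 0, 0, -1]
    - [1, 0, 0, 0, 0, 0, -1]

```text
t: 13.45
tool_pos: [0.5282, -0.0289, 0.0648]
tool_rot: [0.188, 3.135, -0.0]
contact_force: [-0.1, 0.1, 0.3]
opening: 0.0
grip_force: 0.0
```

Request:
jog_arm:
  plan:
    - [1, 0, 0, 0, 0, 0, -1]
    - [0, 0, 0.9, 0, 0, 0, -1]
    - [0, 0, 0.9, 0, 0, 0, -1]
    - [0, 0, 0.4, 0, 0, 0, -1]
    - [0, 0, 0, 0, 0, 0, -1]
    - [0, 0, 0, 0, 0, 0, -1]

```text
t: 14.05
tool_pos: [0.5094, -0.0267, 0.0213]
tool_rot: [0.189, 3.135, -0.0]
contact_force: [0.6, 0.2, 0.2]
opening: 0.0
grip_force: 0.0
```

```bash
python3 s.py
```

```text
14.05 [ 0.5094 -0.0267  0.0213] [0.61 0.17 0.22] 2.8813821102880462e-05
[[-0.993  0.12   0.   ]
 [ 0.12   0.993 -0.   ]
 [-0.001 -0.    -1.   ]]
FL [-5.984 11.023 -1.083]
FR [-5.971  0.023 -1.082]
NL [ 0.016 11.03  -1.086]
NR [ 0.029  0.03  -1.085]
```

Request:
jog_arm:
  plan:
    - [0, 0, 0.15, 0, 0, 0, -1]
    - [0, 0, 0, 0, 0, 0, -1]

```text
t: 14.25
tool_pos: [0.5095, -0.0267, 0.0184]
tool_rot: [0.188, 3.135, -0.0]
contact_force: [-0.3, 0.3, -1.1]
opening: -0.0001
grip_force: 0.0
```

Request:
jog_arm:
  plan:
    - [0, 0, 0.1, 0, 0, 0, -1]
    - [0, 0, 0, 0, 0, 0, -1]

```text
t: 14.45
tool_pos: [0.5096, -0.0267, 0.0166]
tool_rot: [0.188, 3.135, -0.0]
contact_force: [-1.8, -0.7, 3.9]
opening: 0.0
grip_force: 2.0
```

Request:
jog_arm:
  plan:
    - [0, 0, 0.05, 0, 0, 0, -1]
    - [0, 0, 0, 0, 0, 0, -1]

```text
t: 14.65
tool_pos: [0.5096, -0.0268, 0.0155]
tool_rot: [0.188, 3.135, -0.0]
contact_force: [-2.0, -0.2, 5.4]
opening: 0.0003
grip_force: 2.7
```

Request:
jog_arm:
  plan:
    - [0, 0, 0.05, 0, 0, 0, -1]
    - [0, 0, 0, 0, 0, 0, -1]

```text
t: 14.85
tool_pos: [0.5095, -0.0268, 0.0146]
tool_rot: [0.188, 3.135, -0.001]
contact_force: [-2.3, -0.1, 6.9]
opening: -0.0
grip_force: 3.2
```

Request:
jog_arm:
  plan:
    - [0, 0, 0.05, 0, 0, 0, -1]
    - [0, 0, 0, 0, 0, 0, -1]

```text
t: 15.05
tool_pos: [0.5095, -0.0268, 0.0137]
tool_rot: [0.188, 3.135, -0.001]
contact_force: [-2.4, -0.0, 7.5]
opening: -0.0003
grip_force: 3.7
```

Request:
jog_arm:
  plan:
    - [0, 0, 0.05, 0, 0, 0, -1]
    - [0, 0, 0, 0, 0, 0, -1]

```text
t: 15.25
tool_pos: [0.5094, -0.0268, 0.013]
tool_rot: [0.188, 3.136, -0.001]
contact_force: [-3.8, 0.2, 8.7]
opening: 0.0002
grip_force: 4.3
```

Near right gives way: it sank about 4.6 mm as the force rose slowly to about 8 N. Now I'll lift off and move over its tab.

Request:
jog_arm:
  plan:
    - [0, 0, -0.6, 0, 0, 0, -1]
    - [0, 0, -1, 0, 0, 0, -1]
    - [0, 0, -0.4, 0, 0, 0, -1]
    - [0.9, 0, 0, 0, 0, 0, -1]
    - [0.95, 0, 0, 0, 0, 0, -1]
    - [0.95, 0, 0, 0, 0, 0, -1]
    - [0, 0, 0, 0, 0, 0, -1]
    - [0, 0, 0, 0, 0, 0, -1]

```text
t: 16.05
tool_pos: [0.4536, -0.0199, 0.0519]
tool_rot: [0.189, 3.135, -0.0]
contact_force: [0.1, -0.6, -0.1]
opening: 0.0001
grip_force: 0.0
```

Run:
```python
from s import *
o=ctrl.get_obs();print(o["t"],o["tool_pos"],togo(o,"NR",-.0145,(-.056,0)))
n=lambda a:cv2.imwrite
p,d=ctrl.get_image("side");cv2.imwrite("pics/s3.png",cv2.resize(p[190:350,200:400],None,fx=4,fy=3.7)[:592,:,::-1])
```

```text
16.05 [ 0.45361467 -0.01992446  0.05190435] [0.02  0.032 3.32 ]
```

View pics/s3.png

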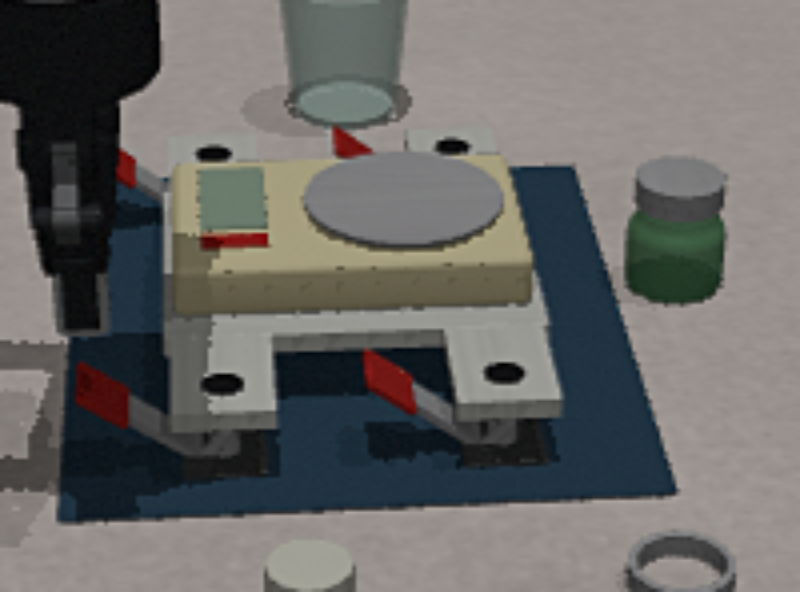

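The side view shows the fingertips, at (82,330) in the zoom, above the near-right pad at (100,395). The plate hasn't shifted and the other tabs are up. I'll press down slowly.

Request:
jog_arm:
  plan:
    - [-0.2, 0, 0.5, 0, 0, 0, -1]
    - [0, 0, 0.3, 0, 0, 0, -1]
    - [0, 0, 0.2, 0, 0, 0, -1]
    - [0, 0, 0.2, 0, 0, 0, -1]
    - [0, 0, 0.2, 0, 0, 0, -1]

```text
t: 16.6
tool_pos: [0.4573, -0.0203, 0.0234]
tool_rot: [-0.188, -3.135, -0.0]
contact_force: [-2.1, 0.9, 4.7]
opening: 0.0001
grip_force: 2.7
```

Request:
jog_arm:
  plan:
    - [0, 0, 0.2, 0, 0, 0, -1]
    - [0, 0, 0.2, 0, 0, 0, -1]
    - [0, 0, 0.2, 0, 0, 0, -1]
    - [0, 0, 0.2, 0, 0, 0, -1]

```text
t: 17.0
tool_pos: [0.4578, -0.0205, 0.008]
tool_rot: [0.188, 3.135, -0.0]
contact_force: [-1.2, 0.3, 3.6]
opening: -0.0001
grip_force: 1.6
```

Request:
jog_arm:
  plan:
    - [0, 0, 0.2, 0, 0, 0, -1]
    - [0, 0, 0.2, 0, 0, 0, -1]
    - [0, 0, 0.2, 0, 0, 0, -1]
    - [0, 0, 0, 0, 0, 0, -1]

```text
t: 17.4
tool_pos: [0.4569, -0.0203, -0.005]
tool_rot: [-0.189, -3.135, -0.0]
contact_force: [-0.2, 0.0, 0.3]
opening: -0.0001
grip_force: 0.0
```

Request:
jog_arm:
  plan:
    - [0, 0, 0.2, 0, 0, 0, -1]
    - [0, 0, 0.15, 0, 0, 0, -1]
    - [0, 0, 0, 0, 0, 0, -1]

```text
t: 17.7
tool_pos: [0.457, -0.0203, -0.0118]
tool_rot: [-0.188, -3.135, -0.0]
contact_force: [0.2, -0.5, 0.8]
opening: 0.0003
grip_force: 0.0
```

Request:
jog_arm:
  plan:
    - [0, 0, 0.1, 0, 0, 0, -1]
    - [0, 0, 0, 0, 0, 0, -1]

```text
t: 17.9
tool_pos: [0.4574, -0.0203, -0.0133]
tool_rot: [0.189, 3.136, 0.0]
contact_force: [0.6, 0.1, -0.2]
opening: -0.0
grip_force: 0.0
```

Request:
jog_arm:
  plan:
    - [0, 0, 0.05, 0, 0, 0, -1]
    - [0, 0, 0, 0, 0, 0, -1]

```text
t: 18.1
tool_pos: [0.4574, -0.0204, -0.0141]
tool_rot: [-0.189, -3.136, -0.0]
contact_force: [-1.5, 0.5, 2.8]
opening: -0.0001
grip_force: 0.9
```

Request:
jog_arm:
  plan:
    - [0, 0, 0.05, 0, 0, 0, -1]
    - [0, 0, 0, 0, 0, 0, -1]

```text
t: 18.3
tool_pos: [0.4574, -0.0204, -0.0146]
tool_rot: [-0.188, -3.135, -0.0]
contact_force: [-3.6, -0.1, 6.8]
opening: -0.0001
grip_force: 3.4
```

Request:
jog_arm:
  plan:
    - [0, 0, 0.05, 0, 0, 0, -1]
    - [0, 0, 0, 0, 0, 0, -1]

```text
t: 18.5
tool_pos: [0.4574, -0.0204, -0.0147]
tool_rot: [-0.188, -3.134, -0.0]
contact_force: [-7.1, 2.1, 13.9]
opening: -0.0001
grip_force: 6.9
```

Request:
jog_arm:
  plan:
    - [0, 0, 0.05, 0, 0, 0, -1]
    - [0, 0, 0, 0, 0, 0, -1]
    - [0, 0, 0, 0, 0, 0, -1]

```text
t: 18.8
tool_pos: [0.4575, -0.0204, -0.0149]
tool_rot: [-0.188, -3.134, -0.0]
contact_force: [-11.4, 2.8, 20.2]
opening: 0.0
grip_force: 10.2
```

Request:
jog_arm:
  plan:
    - [0, 0, -0.3, 0, 0, 0, -1]
    - [0, 0, -1, 0, 0, 0, -1]
    - [0, 0, -1, 0, 0, 0, -1]
    - [0, 0, -1, 0, 0, 0, -1]
    - [0, 0, -1, 0, 0, 0, -1]
    - [1, 0, -1, 0, 0, 0, -1]
    - [1, 0, -1, 0, 0, 0, -1]
    - [1, 0, -1, 0, 0, 0, -1]

```text
t: 19.6
tool_pos: [0.3972, -0.0131, 0.1293]
tool_rot: [0.188, 3.136, -0.0]
contact_force: [0.3, -0.4, 0.0]
opening: -0.0001
grip_force: 0.0
```

Request:
jog_arm:
  plan:
    - [1, 0, -1, 0, 0, 0, -1]
    - [1, 0, -1, 0, 0, 0, -1]
    - [0, 0, 0, 0, 0, 0, -1]

```text
t: 19.9
tool_pos: [0.3591, -0.0087, 0.1718]
tool_rot: [0.188, 3.128, -0.002]
contact_force: [0.5, -0.4, -0.4]
opening: -0.0003
grip_force: 0.0
```

Run:
```python
from s import *
for n,(v,u) in dict(side=(190,200),scene=(180,260)).items():
    p,d=ctrl.get_image(n);cv2.imwrite(f"pics/{n}4.png",cv2.resize(p[v:v+160,u:u+200],None,fx=4,fy=3.7)[:592,:,::-1])
    K,r,t=cam(n);P=p.astype(int);m=((P[...,0]>110)&(P[...,1]<50)&(P[...,2]<50)&(d>0)).astype(np.uint8)
    N,L,st,ce=cv2.connectedComponentsWithStats(m)
    for i in range(1,N):
        if st[i][4]<12: continue
        yy,xx=np.nonzero(L==i);X=(np.linalg.inv(K)@np.stack([xx,yy,np.ones(len(xx))])*d[yy,xx]).T@r.T+t
        W=np.c_[(X[:,:2]-c0)@M,X[:,2]];print(n,ce[i].round(),st[i][4],"plate",np.median(W,0).round(4),"z",np.percentile(W[:,2],[5,95]).round(4))
```

```text
side [245. 130.] 74 plate [-0.0733  0.6773  0.0507] z [0.0487 0.0532]
side [259. 254.] 46 plate [-0.0514 -0.0293  0.0683] z [0.0671 0.0699]
side [294. 288.] 19 plate [ 0.0041 -0.1022  0.0447] z [0.0375 0.0471]
side [220. 311.] 143 plate [-0.1218 -0.1114  0.0072] z [0.0056 0.0091]
scene [363. 210.] 19 plate [-0.1223 -0.1177  0.0073] z [0.0052 0.0097]
scene [364. 218.] 31 plate [-0.0532 -0.0288  0.0683] z [0.0664 0.0701]
```

View pics/side4.png

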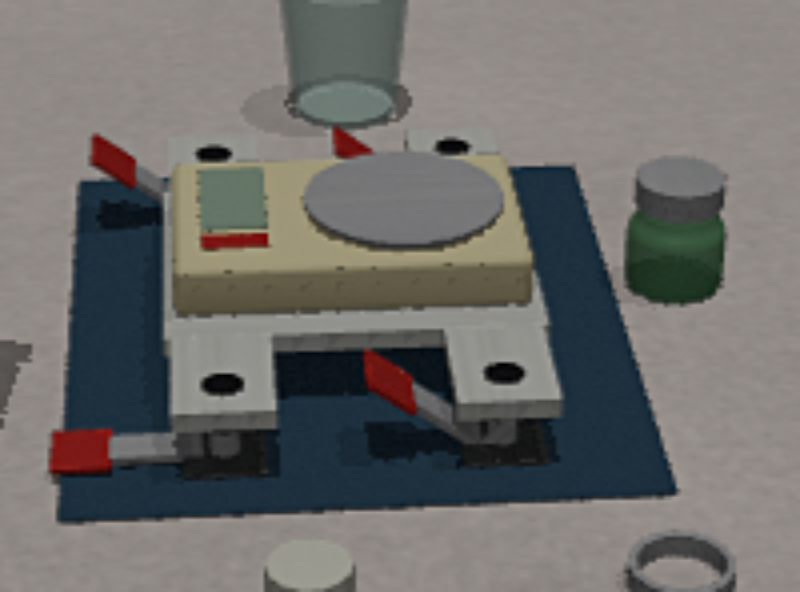

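The near-right tab lies flat, with its pad at (80,450) in the zoom, level and about 62 mm to -x of the dot. The other three tabs are up and the plate and glassware haven't moved.

```bash
python3 -c "
from station import ctrl
print(ctrl.finish_job())"
```

```text
the job is handed in; nothing more can be done
None
```

The near-right lug was the one that rocked. I pressed its red tab fully flat, left the other three tabs up with the plate, glassware and collar undisturbed, and handed the job in at about 20 s.

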